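# Close the keyed lid of the leak-test pot

### The arm

A 6-joint arm with a two-finger parallel gripper is mounted at the origin on a cart in front of the work surface, level with it; the furniture and walls round the work are solid. World frame = base frame: x ahead of the robot, y to its left, z up, the work surface at z = 0. Lengths are in m, angles in rad, forces in N, time in s.
With the tool pointing down it reaches from about 0.375 to 0.9 m from the base axis. Payload 3.1 kg.
Tool frame: the origin (TCP) lies at the very end of the fingers, on their centre line; the grasp point (between the pads) lies env.grasp_offset behind it (env.grasp_offset is the distance from the TCP to the grasp point, in m); z points along the fingers, y is the line along which they close (so a half turn about z gives the same grasp; the last joint's range is limited). The gripper opens to 87 mm and grips with 3 to 60 N. Pads are 19 mm wide; open, the fingers measure 117 mm over their backs; the gripper's body (75 mm by 190 mm) begins 51 mm behind the grasp point.
Start: joints at [1.163, 0.527, 1.433, -0, 1.181, -0.178], TCP at [0.142, 0.609, 0.223] pointing down, gripper open.
Joint ranges: [-3.08, 3.08], [-0.75, 2.2], [0.22, 2.44], [-1.43, 4.57], [0, 2.65], [-2.85, 2.85]. Speed limits (rad/s): [2.79, 2.79, 3.14, 3.14, 3.14, 3.14].

### API

Orientations are given as [roll, pitch, yaw] about the fixed x, y, z axes, in that order (R = Rz(yaw) Ry(pitch) Rx(roll)).
In Python, from station import env gives the robot as it stands. The module is installed in compiled form; this text tells all that it offers.
- The arm moves only by the tool jog_arm, never from a script. Its arguments are lists of equal length, an entry for each row: "slide": the shift along the tool's x, y, z in m, a list of three; "yaw": the turn about the tool's z in rad; "hand": the finger opening in m, from 0 to 0.087. In form: {"slide": [[tx, ty, tz], ...], "yaw": [yaw, ...], "hand": [hand, ...]}. A call has 1 to 20 rows; each row shifts and turns the commanded pose from where the row before left it, along the tool's axes as they then stand; what a row does not reach is not made up. A row lasts 1/12 s, in which the tool goes at most 41.7 mm and 7.16 degrees, less where a joint would pass 70% of its speed; a pose out of reach is approached as far as the arm can. A call with a gripper value outside its range is refused whole. The fingers move at their own pace and stop on an object; the grip force is fixed at half the most. Time passes only in rows, so rows that do not move let the fingers close. It gives the time, the measured TCP pose, the force, the opening and the grip force at its end, in the units of the state.
- env.get_state(): the state, without advancing time (a new reading comes with each control period).
- env.camera(name): name is "scene" or "top"; returns the picture (480x640x3 uint8, blue, green, red); there is no depth.
- env.get_calibration(name): a dict with "K" (3x3 intrinsics, pixels), "dist" ([k1, k2, p1, p2, k3] as OpenCV has them; the pictures are not rectified), "origin" and "orientation" of the camera in the world. Camera axes: x right, y down, z forward; pixel columns grow to the right and rows downward; lengths in m; the calibration is good to about 2 mm. A picture is of the moment at which its call begins. get_calibration takes no time and is no camera call.
- env.close_job(): hands the job in; it is judged then, once.
The state is a dict: "clock": time; "joint_pos": joint angles; "joint_vel": joint speeds; "tau": joint torques, N m; "eef_pos": TCP position; "orientation": TCP orientation; "contact_force": force on the tool from outside, world axes, zero at the start; "moment": the same for the moment, N m; "finger_gap": finger opening in m; "grasp_force": force on a finger pad.
Only numpy, scipy, OpenCV 4.12 (cv2) and the standard library are available. Lean on these libraries where they do the work, as an engineer would, in place of code of your own. Each camera call takes 0.05 s, during which the arm holds its last target. There are 200 camera calls.

### The job

The black lid of the aluminium leak-test pot is sitting high, with its three keys riding on the rim. Turn the lid where it sits until the keys drop into the rim's slots, then press it down fully home so that it lies flush with the rim, and let go. Do not lift the lid out of the pot, and leave the small things standing around the pot where they are.

Things in the scene. Friction and masses are not known exactly. Their poses are not given: they have to be found in the camera images.
- pot: Round aluminium test pot fixed to the bench: body 112 mm in diameter, 50 mm high, on a 136 mm foot flange 6 mm thick. Origin: centre of its underside, on the bench; z up. Its rim, 16 mm wide round an 80 mm bore, has three equal slots cut across it from the top, 16 mm wide and 10 mm deep, pointing outward at 0, 120 and 240 degrees from the pot's x axis.
- pot_mouth (a point): Centre of the pot's mouth, level with the rim's top, 50 mm above the bench. Hidden spring catches in the bore hold the lid up once its keys have dropped 4 to 6 mm into the slots, leaning up to 7 degrees: its weight alone does not close it. Pressing it level and home takes about 4 to 10 N straight down near the centre; then it stays down by itself.
- lid: Loose black lid, 0.15 kg, a disc 78 mm across and 24 mm thick, sitting in the pot's bore with 0.8 mm play all round. Three equal keys stick out at 0, 120 and 240 degrees from its x axis, 12 mm wide, reaching 53 mm from the centre, in the top 10 mm. Origin: centre of its underside; z up; height above the bench 36 mm at the start (keys on the rim), 30 to 32 on the catches, 26 fully home.
- lid_bar (a point): Middle of the top of the lid's steel bar handle, which stands across the lid's centre along its x axis: 96 mm long, 12 mm wide, 24 mm high. Top at 84 mm above the bench at the start, 74 mm when home. A light sideways push near one end turns the slippery plastic lid. Any of the three fits counts; the lid starts at least 25 degrees from a fit and turns either way.
- parts_jar: Small clear jar with a black cap, 45 mm in diameter, 56 mm high, standing beside the pot; bystander. Origin: centre of its underside.
- oil_stand: Low black stand with a row of four round caps, 32 x 100 x 24 mm, beside the pot; bystander. Origin: centre of its underside.
- part_box_1: Small grey lidded box, 37 x 44 x 20 mm, beyond the pot; bystander. Origin: centre of its underside.
There are look-alikes about, which are no part of the job. What is shaped like the lid but brown or purple is not meant.

How it is judged:
By the outcome, as a careful person would: the job done as asked, in the order asked, and still so for the second after the job is handed in, with the robot touching nothing.
It also fails if it takes over 48 s, if anything falls off the work surface, if the arm or the gripper's body presses on something with over 40 N, if the wrist force passes 120 N, or if a joint passes its speed limit or range.

## Working session

There is one attempt and no reset: what is moved stays moved. The work goes in short steps, Python scripts to look and compute and a tool call to move; the robot and the scene stay as the last step left them, time stands still between calls to the robot, and variables do not carry over. Pictures are saved under pics/ and viewed, at most 10 in all, crops included, and the job is handed in when it is done.

Besides the shell and the picture viewer there is one more tool, called after "Request:" by a JSON object that holds its "fn" and its "kwargs". jog_arm: Moves the arm, as the interface text tells. Its arguments: {"type":"object","properties":{"slide":{"type":"array","items":{"type":"array","items":{"type":"number"}}},"yaw":{"type":"array","items":{"type":"number"}},"hand":{"type":"array","items":{"type":"number"}}},"required":["slide","yaw","hand"]}

```bash
mkdir -p pics; python3 - <<'E'
from station import env
import cv2
for n in("scene","top"):
    cv2.imwrite(f"pics/{n}0.png",env.camera(n)); c=env.get_calibration(n); print(n,c)
print(env.get_state(), env.grasp_offset)
E
```

```text
scene {'K': array([[467.24111119,   0.        , 320.09155485],
       [  0.        , 467.24111119, 240.66160865],
       [  0.        ,   0.        ,   1.        ]]), 'dist': array([0.02170707, 0.        , 0.        , 0.        , 0.        ]), 'origin': array([0.22316267, 0.70727869, 0.53552439]), 'orientation': array([-2.12166845,  0.02473542, -2.69456437])}
top {'K': array([[461.71974742,   0.        , 326.86557345],
       [  0.        , 461.71974742, 243.46031123],
       [  0.        ,   0.        ,   1.        ]]), 'dist': array([-0.11045732,  0.        ,  0.        ,  0.        ,  0.        ]), 'origin': array([0.35677682, 0.0372144 , 1.07989552]), 'orientation': array([-2.96221739,  0.03611814, -1.59225181])}
{'clock': 0.1, 'joint_pos': array([ 1.16250936e+00,  5.28377253e-01,  1.43378432e+00,  1.17898068e-05,
        1.18142778e+00, -1.78474889e-01]), 'joint_vel': array([ 0.00131021, -0.00047464, -0.00242185,  0.00024193, -0.00054106,
        0.00069881]), 'tau': array([-1.64284347e-04, -4.40986061e+01, -1.77150285e+01,  6.35151076e-02,
        5.33924892e-02, -5.15029546e-05]), 'eef_pos': array([0.14205279, 0.60795163, 0.22166379]), 'orientation': array([-3.13962961e+00, -3.65196768e-04,  2.91177573e+00]), 'contact_force': array([-0.89379684,  0.92492066, -0.78285277]), 'moment': array([-0.02967867,  0.02696695, -0.01515843]), 'grasp_force': 0.0, 'finger_gap': 0.08675311817522113} 0.0187
```

View pics/scene0.png

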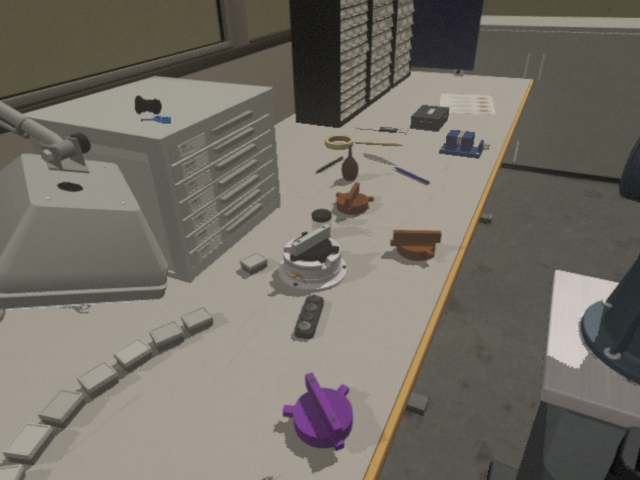

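View pics/top0.png

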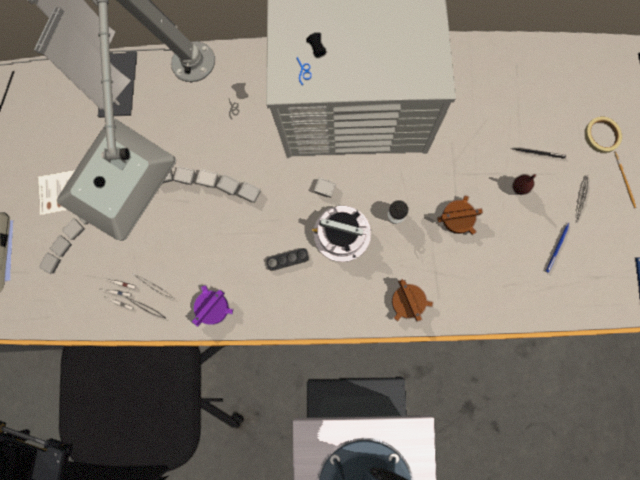

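```bash
python3 - <<'E'
import cv2,numpy as np
t=cv2.imread("pics/top0.png")[185:280,280:420]; s=cv2.imread("pics/scene0.png")[200:300,255:375]
a=cv2.resize(t,None,fx=5.5,fy=5.5,interpolation=cv2.INTER_CUBIC); b=cv2.resize(s,None,fx=6,fy=6,interpolation=cv2.INTER_CUBIC)
cv2.imwrite("pics/tc.png",a);cv2.imwrite("pics/sc.png",b)
E
```

```text
(no output)
```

View pics/tc.png

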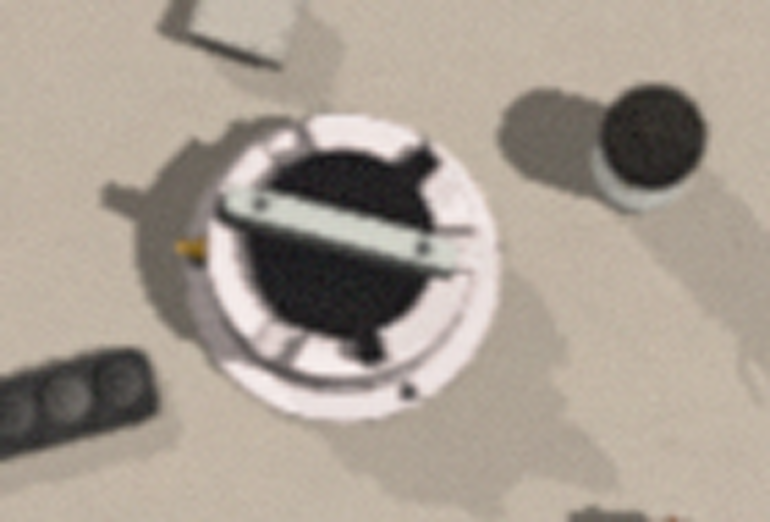

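View pics/sc.png

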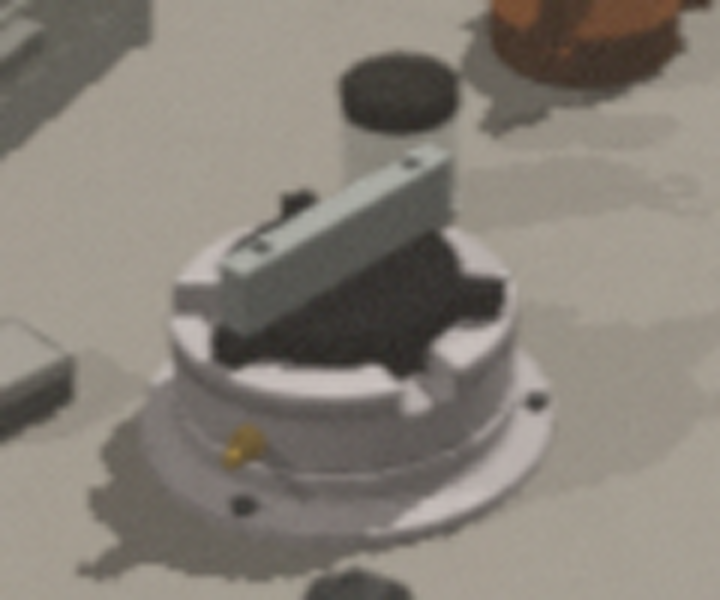

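```bash
cat > h.py <<'E'
from station import env
import cv2,numpy as np
from scipy.spatial.transform import Rotation as R
def w(name,px,z):
    c=env.get_calibration(name)
    u=cv2.undistortPoints(np.array(px,float).reshape(-1,1,2),c["K"],c["dist"]).reshape(-1,2)
    d=R.from_euler("xyz",c["orientation"]).apply(np.c_[u,np.ones(len(u))])
    o=c["origin"]; return o+d*((z-o[2])/d[:,2])[:,None]
E
python3 - <<'E'
from h import *
t=lambda *p: np.array(p)/5.5+[279.6,184.6]
s=lambda *p: np.array(p)/6+[254.6,199.6]
b=w("top",t([226,200],[452,255]),.084); print("bar",b,b.mean(0))
b2=w("scene",s([231,267],[435,152]),.084); print("bar scene",b2,b2.mean(0))
for x in (b,b2): d=x[1]-x[0]; print(np.degrees(np.arctan2(d[1],d[0])),np.linalg.norm(d))
c=w("top",t([341,244]),.06)[0]; print("disc",c)
for nm,p,z in(("slots",([293,140],[287,348],[465,250]),.05),("keys",([418,165],[370,345]),.06)):
    q=w("top",t(*p),z); v=q-b.mean(0); print(nm,q,np.degrees(np.arctan2(v[:,1],v[:,0])),np.linalg.norm(v[:,:2],axis=1))
print("jar",w("top",t([653,137]),.056),"box",w("top",t([240,25]),.02),"oil",w("top",t([150,380]),.024))
print("cab",w("top",[[288,155],[430,153]],0.0),w("top",[[267,105],[452,100]],.25))
print(w("scene",[[185,280],[280,205],[272,88]],0))
E
```

```text
bar [[ 0.58921486  0.08190816  0.084     ]
 [ 0.56398485 -0.00811426  0.084     ]] [0.57659985 0.03689695 0.084     ]
bar scene [[ 0.59128298  0.07951565  0.084     ]
 [ 0.56385096 -0.00920414  0.084     ]] [0.57756697 0.03515576 0.084     ]
-105.65625753367702 0.0934911220151375
-107.18152564282693 0.09286396930709727
disc [0.57489173 0.0361088  0.06      ]
slots [[ 0.62204123  0.05492307  0.05      ]
 [ 0.53393849  0.05949686  0.05      ]
 [ 0.57301736 -0.01510854  0.05      ]] [ 21.63771221 152.08754815 -93.94069606] [0.04888619 0.04827782 0.05212874]
keys [[0.60728344 0.00344774 0.06      ]
 [0.53252082 0.02545067 0.06      ]] [ -47.46926391 -165.4431499 ] [0.04539088 0.04554096]
jar [[ 0.61739657 -0.09445499  0.056     ]] box [[0.68199735 0.07722338 0.02      ]] oil [[0.52631228 0.11817621 0.024     ]]
cab [[ 0.77954161  0.16382589  0.        ]
 [ 0.77345418 -0.18772871  0.        ]] [[ 0.78814304  0.1758752   0.25      ]
 [ 0.78635218 -0.18710108  0.25      ]]
[[ 0.79059041  0.16272841  0.        ]
 [ 0.77864606 -0.18775781  0.        ]
 [ 1.41285799 -1.220444    0.        ]]
```

Request:
{"fn": "jog_arm", "kwargs": {"slide": [[-0.0277,-0.023,0],[-0.0277,-0.023,0],[-0.0277,-0.023,0],[-0.0277,-0.023,0],[-0.0277,-0.023,0],[-0.0277,-0.023,0],[-0.0277,-0.023,0],[-0.0277,-0.023,0],[-0.0277,-0.023,0],[-0.0277,-0.023,0],[-0.0277,-0.023,0],[-0.0277,-0.023,0],[-0.0277,-0.023,0],[-0.0277,-0.023,0],[-0.0277,-0.023,0],[-0.0277,-0.023,0],[-0.0277,-0.023,0],[-0.0277,-0.023,0],[-0.0277,-0.023,0],[-0.0277,-0.023,0]], "yaw": [0,0,0,0,0,0,0,0,0,0,0,0,0,0,0,0,0,0,0,0], "hand": [0.05,0.05,0.05,0.05,0.05,0.05,0.05,0.05,0.05,0.05,0.05,0.05,0.05,0.05,0.05,0.05,0.05,0.05,0.05,0.05]}}

```text
clock: 1.77
eef_pos: [0.5775, 0.0328, 0.2221]
orientation: [3.142, -0.001, 2.911]
contact_force: [0.3, 0.5, 0.2]
finger_gap: 0.0498
grasp_force: 0.0
```

Request:
{"fn": "jog_arm", "kwargs": {"slide": [[0,0,0],[0,0,0],[0,0,0],[0,0,0],[0,0,0],[0,0,0],[0,0,0],[0,0,0],[0,0,0],[0,0,0],[0,0,0],[0,0,0],[0,0,0],[0,0,0],[0,0,0],[0,0,0],[0,0,0]], "yaw": [0.108,0.108,0.108,0.108,0.108,0.108,0.108,0.108,0.108,0.108,0.108,0.108,0.108,0.108,0.108,0,0], "hand": [0.05,0.05,0.05,0.05,0.05,0.05,0.05,0.05,0.05,0.05,0.05,0.05,0.05,0.05,0.05,0.05,0.05]}}

```text
clock: 3.18
eef_pos: [0.5767, 0.0345, 0.2222]
orientation: [-3.141, 0.0, 1.295]
contact_force: [0.2, -0.3, -0.9]
finger_gap: 0.0499
grasp_force: 0.0
```

Request:
{"fn": "jog_arm", "kwargs": {"slide": [[0,0,0.03],[0,0,0.03],[0,0,0.03],[0,0,0.02],[0,0,0.02],[0,0,0.013],[0,0,0.012],[0,0,0],[0,0,0],[0,0,0],[0,0,0],[0,0,0]], "yaw": [0,0,0,0,0,0,0,0,0,0,0,0], "hand": [0.05,0.05,0.05,0.05,0.05,0.05,0.05,0.05,0.022,0.022,0.022,0.022]}}

```text
clock: 4.18
eef_pos: [0.5778, 0.0344, 0.0686]
orientation: [3.139, -0.0, 1.292]
contact_force: [0.0, 0.4, -0.3]
finger_gap: 0.0309
grasp_force: 0.0
```

```bash
python3 - <<'E'
from h import *
s=env.get_state(); print(s["contact_force"],s["moment"],s["finger_gap"],s["grasp_force"])
a=env.camera("top")[185:280,280:420]; b=env.camera("scene")[190:300,255:375]
a=cv2.resize(a,(560,380),interpolation=2); b=cv2.resize(b,(480,440),interpolation=2)[:380]
cv2.imwrite("pics/g1.png",cv2.resize(np.hstack([a,b]),(800,292)))
E
```

```text
[ 0.02054266  0.39573638 -0.25468729] [-0.11659284  0.04812093 -0.01412954] 0.030854469481519643 0.0
```

View pics/g1.png

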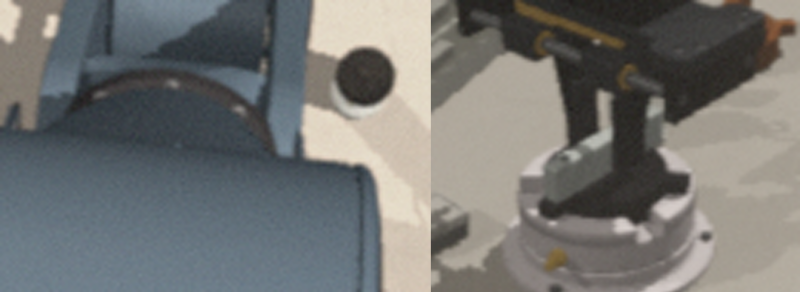

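The fingers straddle the bar near its centre: at (580,100) and (628,110) in the right-hand panel. I'll close them further, leaving a little slack.

Request:
{"fn": "jog_arm", "kwargs": {"slide": [[0,0,0],[0,0,0],[0,0,0],[0,0,0],[0,0,0],[0,0,0]], "yaw": [0,0,0,0,0,0], "hand": [0.018,0.018,0.018,0.018,0.014,0.014]}}

```text
clock: 4.78
eef_pos: [0.577, 0.0345, 0.0675]
orientation: [-3.142, 0.0, 1.292]
contact_force: [0.5, 0.1, 0.2]
finger_gap: 0.0155
grasp_force: 0.0
```

Request:
{"fn": "jog_arm", "kwargs": {"slide": [[0,0,0],[0,0,0],[0,0,0]], "yaw": [0,0,0], "hand": [0.014,0.014,0.014]}}

```text
clock: 5.03
eef_pos: [0.577, 0.0344, 0.0675]
orientation: [-3.141, 0.0, 1.292]
contact_force: [0.4, -0.2, 0.5]
finger_gap: 0.0139
grasp_force: 0.0
```

Request:
{"fn": "jog_arm", "kwargs": {"slide": [[0,0,0],[0,0,0],[0,0,0],[0,0,0],[0,0,0],[0,0,0],[0,0,0],[0,0,0],[0,0,0],[0,0,0],[0,0,0],[0,0,0],[0,0,0],[0,0,0],[0,0,0],[0,0,0]], "yaw": [0.05,0.05,0.05,0.05,0.05,0.05,0.05,0.05,0.05,0.05,0.05,0.05,0.05,0.05,0,0], "hand": [0.014,0.014,0.014,0.014,0.014,0.014,0.014,0.014,0.014,0.014,0.014,0.014,0.014,0.014,0.014,0.014]}}

```text
clock: 6.37
eef_pos: [0.5766, 0.0347, 0.0675]
orientation: [-3.141, 0.001, 0.593]
contact_force: [-1.8, 2.6, 1.0]
finger_gap: 0.0144
grasp_force: 0.7
```

Request:
{"fn": "jog_arm", "kwargs": {"slide": [[0,0,0],[0,0,0],[0,0,0],[0,0,0],[0,0,0],[0,0,0],[0,0,0],[0,0,0],[0,0,0],[0,0,0]], "yaw": [0.015,0.015,0.015,0.015,0.015,0.015,0.015,0.015,0,0], "hand": [0.014,0.014,0.014,0.014,0.014,0.014,0.014,0.014,0.014,0.014]}}

```text
clock: 7.2
eef_pos: [0.5766, 0.0348, 0.0675]
orientation: [-3.141, 0.001, 0.472]
contact_force: [-3.3, 4.2, 2.4]
finger_gap: 0.0139
grasp_force: 3.6
```

```bash
python3 - <<'E'
from h import *
s=env.get_state(); print(s["contact_force"],s["moment"],s["finger_gap"],s["grasp_force"])
b=env.camera("scene")[200:300,255:375]
cv2.imwrite("pics/g2.png",cv2.resize(b,None,fx=6,fy=6,interpolation=2))
E
```

```text
[-3.27256926  4.17787622  2.39978916] [0.55904924 0.54805219 0.02414753] 0.01391911401125868 3.555248888733331
```

View pics/g2.png

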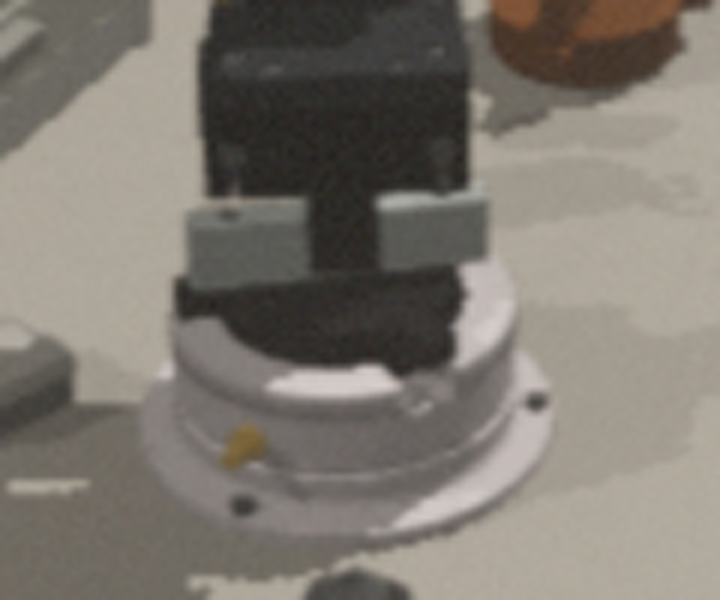

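The bar has turned to about 27°. The fingers push sideways with about 5 N, which may be holding the lid up, so I'll centre them, loosen slightly and wiggle.

Request:
{"fn": "jog_arm", "kwargs": {"slide": [[0,-0.001,0],[0,0,0],[0,0,0],[0,0,0],[0,0,0]], "yaw": [0,0,0,0,0], "hand": [0.015,0.015,0.015,0.015,0.015]}}

```text
clock: 7.67
eef_pos: [0.5769, 0.0349, 0.0675]
orientation: [3.141, -0.0, 0.472]
contact_force: [-0.6, 0.4, 0.7]
finger_gap: 0.0149
grasp_force: 0.5
```

```bash
python3 - <<'E'
from h import *
s=env.get_state(); print(s["contact_force"],s["moment"],s["finger_gap"],s["grasp_force"])
b=env.camera("scene")[200:300,255:375]
cv2.imwrite("pics/g3.png",cv2.resize(b,None,fx=6,fy=6,interpolation=2))
E
```

```text
[-0.61224561  0.40012481  0.69622031] [-5.50659752e-05  3.58504841e-01  1.15191359e-02] 0.014867769591002635 0.4983058391371742
```

View pics/g3.png

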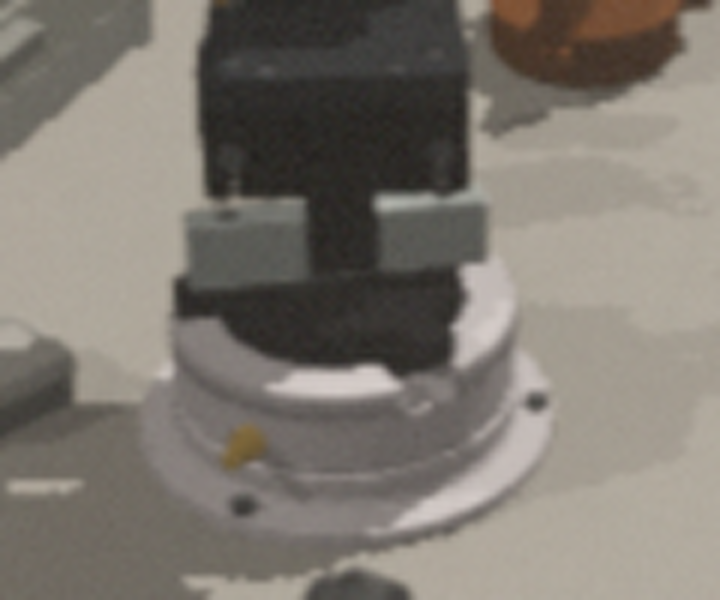

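```bash
cat >> h.py <<'E'
def proj(name,P):
    c=env.get_calibration(name); Rm=R.from_euler("xyz",c["orientation"]).as_matrix().T
    return cv2.projectPoints(np.array(P,float),cv2.Rodrigues(Rm)[0],-Rm@c["origin"],c["K"],c["dist"])[0].reshape(-1,2)
E
python3 - <<'E'
from h import *
def pts(yaw,h,c=(.5765,.0357)):
    a=np.radians(yaw); u=np.array([np.cos(a),np.sin(a)]); v=np.array([-u[1],u[0]])
    L=[np.r_[c+sx*.048*u+.006*v,h+z] for sx in(1,-1) for z in(.048,.024)]
    b=a+2*np.pi/3; u=np.array([np.cos(b),np.sin(b)]); v=np.array([-u[1],u[0]])
    L+=[np.r_[c+.053*u+s*.006*v,h+z] for z in(.024,.014) for s in(-1,1)]
    return L
for yaw in (74,27,31,23):
  for h in (.036,.031): print(yaw,h,((proj("scene",pts(yaw,h))-[254.6,199.6])*6).round().astype(int).tolist())
E
```

```text
74 0.036 [[246, 278], [250, 345], [452, 156], [453, 220], [502, 298], [508, 278], [502, 325], [508, 305]]
74 0.031 [[247, 292], [251, 358], [452, 170], [453, 233], [502, 312], [508, 291], [502, 338], [508, 318]]
27 0.036 [[185, 224], [190, 289], [492, 214], [492, 279], [412, 357], [446, 345], [413, 384], [446, 372]]
27 0.031 [[186, 238], [191, 302], [492, 227], [492, 292], [413, 370], [446, 358], [413, 397], [446, 385]]
31 0.036 [[187, 230], [191, 294], [492, 208], [493, 273], [423, 353], [455, 340], [424, 380], [455, 367]]
31 0.031 [[188, 243], [192, 308], [492, 222], [493, 286], [424, 367], [455, 354], [424, 394], [456, 380]]
23 0.036 [[185, 219], [190, 283], [491, 219], [491, 284], [401, 359], [436, 349], [402, 387], [437, 376]]
23 0.031 [[186, 232], [191, 296], [491, 233], [491, 298], [402, 373], [436, 362], [402, 400], [437, 389]]
```

Model comparison: the lid is at about 32° and still high, lagging the fingers because of the slack. I'll keep turning slowly.

Request:
{"fn": "jog_arm", "kwargs": {"slide": [[0,0,0],[0,0,0],[0,0,0],[0,0,0],[0,0,0],[0,0,0],[0,0,0],[0,0,0],[0,0,0],[0,0,0]], "yaw": [0.012,0.012,0.012,0.012,0.012,0.012,0.012,0.012,0,0], "hand": [0.015,0.015,0.015,0.015,0.015,0.015,0.015,0.015,0.015,0.015]}}

```text
clock: 8.55
eef_pos: [0.5766, 0.0354, 0.0676]
orientation: [3.142, -0.0, 0.376]
contact_force: [-0.7, -0.0, -1.1]
finger_gap: 0.015
grasp_force: 0.8
```

Request:
{"fn": "jog_arm", "kwargs": {"slide": [[0,0,0],[0,0,0],[0,0,0],[0,0,0],[0,0,0],[0,0,0]], "yaw": [0.01,0.01,0.01,0.01,0,0], "hand": [0.015,0.015,0.015,0.015,0.015,0.015]}}

```text
clock: 9.05
eef_pos: [0.5771, 0.0352, 0.0677]
orientation: [3.141, -0.001, 0.336]
contact_force: [-0.2, 1.1, 0.9]
finger_gap: 0.015
grasp_force: 0.1
```

```bash
python3 - <<'E'
from h import *
s=env.get_state(); print(s["contact_force"],s["moment"],s["finger_gap"],s["grasp_force"])
b=env.camera("scene")[200:300,255:375]
cv2.imwrite("pics/g4.png",cv2.resize(b,None,fx=6,fy=6,interpolation=2))
E
```

```text
[-0.1856154   1.10645011  0.86690478] [-0.08921524  0.08812867 -0.02255111] 0.014984021403351143 0.10718230441852938
```

View pics/g4.png

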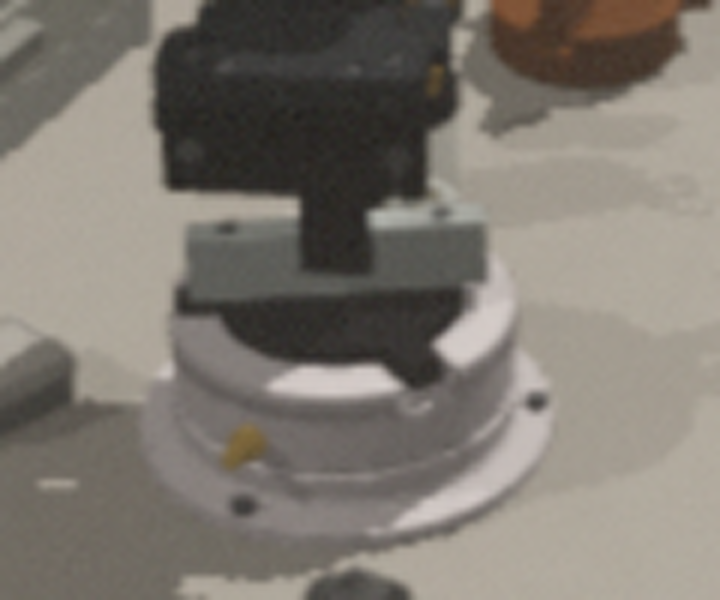

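The lid has dropped: the bar's base is now at (190,302) and (487,278), about 5 mm lower, and a key sits in the front slot at (415,370). Next I open, rise, close the fingers, and press on the bar's centre.

Request:
{"fn": "jog_arm", "kwargs": {"slide": [[0,0,0],[0,0,0],[0,0,0],[0,0,0],[0,0,-0.012],[0,0,-0.012],[0,0,-0.012],[0,0,0],[0,0,0],[0,0,0],[0,0,0],[0,0,0],[0,0,0],[0,0,0],[0,0,0],[0,0,0],[0,0,0],[0,0,0],[0,0,0]], "yaw": [-0.04,-0.04,0,0,0,0,0,0,0,0,0,0,0,0,0,0,0,0,0], "hand": [0.025,0.03,0.03,0.03,0.03,0.03,0.03,0,0,0,0,0,0,0,0,0,0,0,0]}}

```text
clock: 10.68
eef_pos: [0.5765, 0.0353, 0.1036]
orientation: [3.142, -0.0, 0.416]
contact_force: [-0.9, -1.1, -0.6]
finger_gap: 0.0006
grasp_force: 0.0
```

Request:
{"fn": "jog_arm", "kwargs": {"slide": [[0,0,0.008],[0,0,0.006],[0,0,0.004],[0,0,0.003],[0,0,0.002],[0,0,0],[0,0,0]], "yaw": [0,0,0,0,0,0,0], "hand": [0,0,0,0,0,0,0]}}

```text
clock: 11.27
eef_pos: [0.5765, 0.0353, 0.0804]
orientation: [-3.141, 0.0, 0.416]
contact_force: [1.3, 0.2, 0.8]
finger_gap: 0.0006
grasp_force: 0.0
```

Request:
{"fn": "jog_arm", "kwargs": {"slide": [[0,0,0.001],[0,0,0.001],[0,0,0.001],[0,0,0.001],[0,0,0],[0,0,0]], "yaw": [0,0,0,0,0,0], "hand": [0,0,0,0,0,0]}}

```text
clock: 11.77
eef_pos: [0.5763, 0.0355, 0.0764]
orientation: [-3.141, 0.0, 0.416]
contact_force: [0.4, -0.8, 0.2]
finger_gap: 0.0006
grasp_force: 0.2
```

Request:
{"fn": "jog_arm", "kwargs": {"slide": [[0,0,0.001],[0,0,0.001],[0,0,0],[0,0,0]], "yaw": [0,0,0,0], "hand": [0,0,0,0]}}

```text
clock: 12.1
eef_pos: [0.5762, 0.0355, 0.0744]
orientation: [-3.141, 0.001, 0.416]
contact_force: [-1.3, 0.5, 1.3]
finger_gap: 0.0003
grasp_force: 0.8
```

Request:
{"fn": "jog_arm", "kwargs": {"slide": [[0,0,0.001],[0,0,0],[0,0,0]], "yaw": [0,0,0], "hand": [0,0,0]}}

```text
clock: 12.35
eef_pos: [0.5762, 0.0355, 0.0744]
orientation: [-3.141, 0.0, 0.416]
contact_force: [-3.1, 0.7, 7.9]
finger_gap: 0.0004
grasp_force: 3.8
```

Request:
{"fn": "jog_arm", "kwargs": {"slide": [[0,0,0.0005],[0,0,0],[0,0,0]], "yaw": [0,0,0], "hand": [0,0,0]}}

```text
clock: 12.6
eef_pos: [0.5762, 0.0355, 0.0744]
orientation: [-3.142, 0.0, 0.416]
contact_force: [-3.3, 0.5, 10.6]
finger_gap: 0.0002
grasp_force: 5.3
```

Request:
{"fn": "jog_arm", "kwargs": {"slide": [[0,0,0.0005],[0,0,0.0005],[0,0,0.0005],[0,0,0],[0,0,0],[0,0,0]], "yaw": [0,0,0,0,0,0], "hand": [0,0,0,0,0,0]}}

```text
clock: 13.1
eef_pos: [0.5763, 0.0355, 0.0743]
orientation: [3.141, -0.0, 0.416]
contact_force: [-5.0, 0.8, 19.4]
finger_gap: 0.0005
grasp_force: 9.7
```

Solid stop at the home height under 19 N. I'll retreat and check.

Request:
{"fn": "jog_arm", "kwargs": {"slide": [[0,0,-0.002],[0,0,-0.005],[0,0,-0.03],[0,0,-0.03],[0,0,-0.03],[0,0,-0.03],[-0.03,0,0],[-0.03,0,0],[-0.03,0,0],[-0.03,0,0],[-0.03,0,0],[-0.03,0,0],[0,0,0]], "yaw": [0,0,0,0,0,0,0,0,0,0,0,0,0], "hand": [0,0,0,0,0,0,0,0,0,0,0,0,0]}}

```text
clock: 14.18
eef_pos: [0.4057, -0.0371, 0.1978]
orientation: [-3.137, 0.006, 0.414]
contact_force: [-0.8, 0.2, -0.4]
finger_gap: 0.0005
grasp_force: 0.0
```

```bash
python3 - <<'E'
from h import *
b=env.camera("scene")[200:300,255:375]
cv2.imwrite("pics/g5.png",cv2.resize(b,None,fx=6,fy=6,interpolation=2))
E
```

```text
(no output)
```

View pics/g5.png

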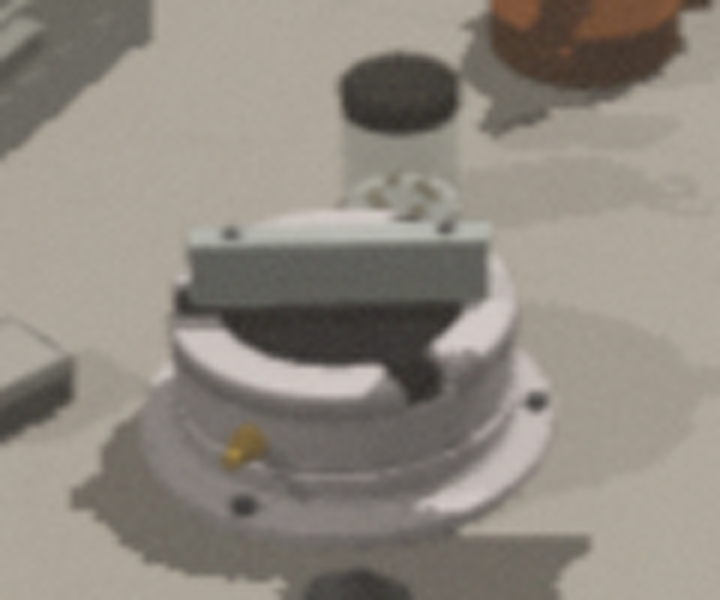

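The picture shows the lid down and level: the bar's base is at (193,306) to (487,300), and the front key fills its slot with its tip at (415,400). That matches the fully home height. The jar and box look unmoved.

```bash
python3 -c "
from station import env; print(env.close_job())"
```

```text
the job is handed in; nothing more can be done
None
```

The lid is turned into the slots, pressed fully home (it stopped solid at about 74 mm under 19 N) and released; the job is handed in at about 14 s, and the jar and box look unmoved in the last close-up, which barely showed the oil stand.

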